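# Fit the bayonet filler cap to the hydraulic power pack

## Robot

A 6-joint arm with a two-finger parallel gripper is mounted at the origin on the work surface. World frame = base frame: x ahead of the robot, y to its left, z up, the work surface at z = 0. Lengths are in m, angles in rad, forces in N, time in s.
With the tool pointing down it reaches from about 0.25 to 0.725 m from the base axis. Payload 4 kg.
Tool frame: the origin (TCP) lies at the very end of the fingers, on their centre line; the grasp point (between the pads) lies 19 mm behind it; z points along the fingers, y is the direction in which the jaws open and shut (so a half turn about z gives the same grasp; the last joint's range is limited). The gripper opens to 85 mm and grips with 20 to 120 N. Pads are 22 mm wide; open, the fingers measure 114 mm over their backs; the gripper's body (76 mm by 85 mm) begins 54 mm behind the grasp point. The pads swing forward as they close: fully open they stand 13 mm farther back than shut.
Start: joints at [1.107, 0.241, 0.005, 1.335, 0, 1.571], TCP at [0.224, 0.447, 0.231] pointing down, gripper open.
Joint ranges: [-2.72, 2.72], [-1.05, 1.87], [-1.09, 1.28], [-1.99, 2.15], [-1.42, 1.44], [-3.14, 3.14]. Speed limits (rad/s): [2.79, 2.79, 3.14, 3.14, 3.14, 3.14].

## Interface

Orientations are given as a unit quaternion [x, y, z, w].
In Python, from workcell import bot gives the robot as it stands.
- The arm moves only by the shell command python3 -m crank 'ROWS'. ROWS is JSON, a list that holds one entry, the list of rows, each a list of 5 numbers: the shift along the tool's x, y, z in mm, then the turn about the tool's z in degrees, then the closure in counts, from 0 (fully open) to 255 (shut). In form: [[[tx, ty, tz, turn, grip], ...]]. A call has 1 to 12 rows; each row shifts and turns the pose as measured when the row begins, along the tool's axes as they then stand; what a row does not reach is not made up. A row lasts 1/8 s, in which the tool goes at most 62.5 mm and 10.7 degrees, less where a joint would pass 70% of its speed; a pose out of reach is approached as far as the arm can. A call is refused whole if a number of a shift passes 62.5 or a number of a turn 10.7, either way. A call with a gripper value outside its range is refused whole. The fingers move at their own pace and stop on an object; the grip force is fixed at half the most. Time passes only in rows, so rows that do not move let the fingers close. It gives the time, the measured TCP pose, the force and the opening at its end, in the units of the state.
- bot.get_obs(): the state, without advancing time (a new reading comes with each control period).
- bot.camera(name): name is "side" or "top" or "wrist"; returns a dict with "img" (480x640x3 uint8, blue, green, red), "depth" (480x640 float32, m along the optical axis (not along the pixel's ray), 0 where there is no reading), "fx", "fy", "cx", "cy" (pixels), "R" (3x3) and "t" (3): a world point X has camera coordinates R X + t; the wrist camera has in their place "T_tool_cam" (4x4, takes a point from camera to tool coordinates, whose origin is the TCP and whose axes are the flange's). Camera axes: x right, y down, z forward; pixel columns grow to the right and rows downward; lengths in m; the calibration is good to about 2 mm. A picture is of the moment at which its call begins: read the wrist's pose just before it.
- bot.job_done(): hands the job in, once; it reports no verdict.
The state is a dict: "clock": time; "joint_pos": joint angles; "joint_vel": joint speeds; "tau": joint torques, N m; "eef_pos": TCP position; "tool_rot": TCP orientation; "ft_force": force on the tool from outside, world axes, zero at the start; "ft_torque": the same for the moment, N m; "grip_width": finger opening in m.
Only numpy, scipy, OpenCV 4.12 (cv2) and the standard library are available. Lean on these libraries where they do the work, as an engineer would, in place of code of your own. Each camera call takes 0.05 s, during which the arm holds its last target.

## Task

Fit the loose filler cap from the kitting tray to the neck of the hydraulic power pack: find the neck's slots with the cap's lugs, push the cap fully in against its spring, turn it clockwise to the stop, then let it spring up into its lock and let go. Feel your way and never force it against the neck, and leave the other parts where they are.

Things in the scene. Friction and masses are not known exactly. Their poses are not given: they have to be found in the camera images.
- cap_mid (a point): Centre of the metal filler cap (0.11 kg, 64.5 mm tall, upright in the tray), 32 mm above its underside. Up from the underside: stem 28 mm wide with bevelled foot, to 22.5 mm; two opposite lugs on it, 42 mm over both, 6 mm wide, round below, 8 to 13 mm; head 64 mm wide, 22.5 to 34 mm; upright black grip bar 50 mm long, 14 mm thick, to 64.5 mm. x: along the bar.
- cap: The same cap; origin at the centre of its underside. z up its axis; x along the grip bar, which is also the line of the two lugs. A half turn about z changes nothing. It is pushed and turned by the bar.
- neck (a point): Centre of the neck's mouth, level with its top face; axes as the pack's. Aluminium ring 60 mm wide, 28 mm tall, hole 30 mm with two opposite slots 10 mm wide for the lugs. The line of the slots stands 0.2 to 1.15 rad anticlockwise (from above) of x, no one knows where: it is seen or felt, not measured. With the stem in the hole and the lugs on the top face, off the slots, cap_mid is 24 mm above this point.
- neck_home (a point): Where cap_mid is when the cap is pushed fully in, head on the neck: 9.5 mm above the mouth, 14.5 mm below lugs on the top face. A spring pushes back with 3 N just after the lugs enter the slots, rising to 9 N here. From here the cap turns only clockwise seen from above, under a low ledge, 0.9 rad (52 degrees) from the slots to the stop.
- neck_lock (a point): Where cap_mid ends when locked: 14 mm above the mouth. At the stop the spring lifts the cap 4.5 mm from fully in, into a recess. Turned too little it stays 3 mm lower, under the ledge, or springs back out through the slots. The stop is sprung: 0.3 N m at 0.1 rad past first touch, solid at 0.25. Over 50 N of contact, wedging included, is forcing; 10 N down, 0.3 N m suffice.
- pack: Hydraulic power pack, fixed: grey tank 170 (x) by 290 (y) by 80 mm tall, origin under its centre. The neck's axis is at y = -75 mm; the blue motor, 80 mm thick, lies across the top at y = +80 mm and rises 70 mm above the neck's mouth.
- tray: Grey kitting tray, fixed, 250 mm (x) by 270 mm (y), walls 18 mm tall, floor 5 mm thick; origin under its centre. The cap stands on its floor.
- plug: Steel pipe plug in the tray, 42 mm across, 24 mm tall; origin under its centre. Leave alone.
- coupling: Brass coupling ring in the tray, 34 mm across, 25 mm tall; origin under its centre. Leave alone.
- elbow: Brass elbow fitting in the tray, about 40 mm long, 22 mm tall; origin under its centre. Leave alone.
- wrench: Spanner lying on the bench beyond the pack. Leave alone.
- oil: White oil bottle on the bench, 64 mm across, 150 mm tall; origin under its centre. Leave alone.
- carton: Cardboard carton on the bench, 80 by 70 by 60 mm; origin under its centre. Leave alone.
Things that resemble listed ones, but are neither listed nor needed, are in the scene too. Of the things shaped like the cap, the aluminium one is meant.

How it is judged:
By the outcome, as a careful person would: the job done as asked, in the order asked, and still so for the second after the job is handed in, with the robot touching nothing.
It also fails if it takes over 70 s, if anything falls off the work surface, if the arm or the gripper's body presses on something with over 40 N, if the wrist force passes 120 N, or if a joint passes its speed limit or range.

## Working session

There is one attempt and no reset: what is moved stays moved. The work goes in short steps, Python scripts to look and compute and a shell command to move; the robot and the scene stay as the last step left them, time stands still between calls to the robot, and variables do not carry over. Pictures are saved under pics/ and viewed, and the job is handed in when it is done.

```bash
mkdir -p pics; ls; python3 - <<'E'
from workcell import bot
import cv2
print(bot.get_obs())
for n in ("side","top","wrist"):
    c=bot.camera(n); cv2.imwrite(f"pics/{n}0.png",c["img"])
    print(n,{k:v for k,v in c.items() if k not in("img","depth")})
E
```

```text
pics
{'clock': 0.0, 'joint_pos': array([1.10700195e+00, 2.41388452e-01, 3.69934571e-03, 1.33518373e+00,
       1.04547856e-05, 1.57077833e+00]), 'joint_vel': array([ 4.57386213e-04,  3.93208531e-03, -3.71474109e-04,  3.96085843e-05,
       -1.02683131e-03,  9.19468268e-04]), 'tau': array([ 1.86101183e-04, -3.72315896e+01,  2.52407455e+01,  1.68950408e-02,
        1.71430806e-04,  6.72812845e-06]), 'eef_pos': array([0.22338429, 0.44661179, 0.2304157 ]), 'tool_rot': array([ 2.29815461e-01,  9.73233670e-01, -1.00925862e-03, -2.43712598e-04]), 'ft_force': array([-1.30069468, -0.37561398,  0.01539496]), 'ft_torque': array([-0.0362508 ,  0.00654574,  0.08004404]), 'grip_width': 0.08528554051082085}
side {'fx': 532.3475339779898, 'fy': 532.3475339779898, 'cx': 308.9481715090738, 'cy': 251.50651950313699, 'R': array([[ 0.96807811, -0.25016989, -0.01548558],
       [-0.16053631, -0.5714065 , -0.80481222],
       [ 0.19249123,  0.78160709, -0.59332747]]), 't': array([-0.53943028,  0.11045226,  1.113832  ])}
top {'fx': 614.7609604449231, 'fy': 614.7609604449231, 'cx': 319.3406512821523, 'cy': 233.15427346907515, 'R': array([[ 0.01507371, -0.99986905, -0.00588733],
       [-0.99320607, -0.01429326, -0.11548765],
       [ 0.11538838,  0.00758816, -0.99329147]]), 't': array([-0.10556561,  0.54073295,  1.34596272])}
wrist {'fx': 430.6406212072704, 'fy': 430.6406212072704, 'cx': 317.12832774553647, 'cy': 239.12104751154206, 'T_tool_cam': array([[ 1.97013272e-04, -9.62857314e-01, -2.70010654e-01,
         6.87764268e-02],
       [ 9.99999963e-01,  1.39233680e-04,  2.33143012e-04,
        -7.21106287e-04],
       [-1.86888877e-04, -2.70010690e-01,  9.62857306e-01,
        -1.43215871e-01],
       [ 0.00000000e+00,  0.00000000e+00,  0.00000000e+00,
         1.00000000e+00]])}
```

View pics/side0.png

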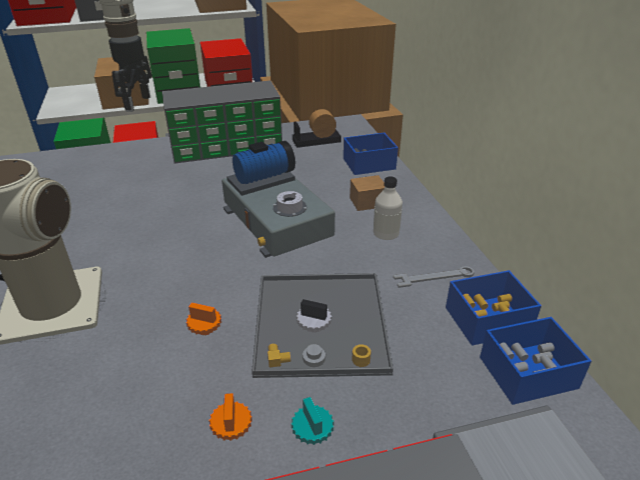

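View pics/top0.png

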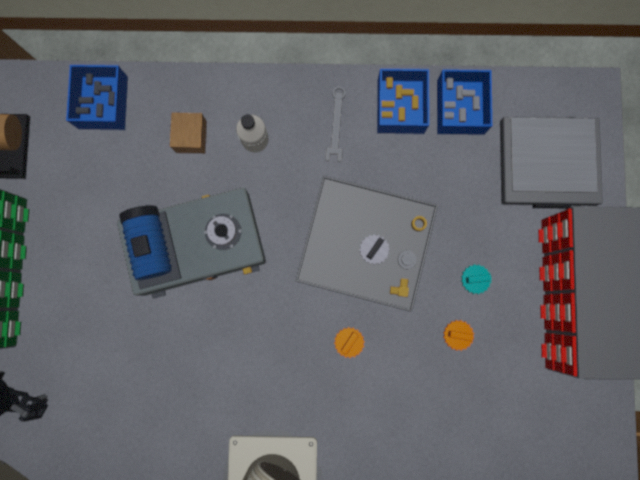

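View pics/wrist0.png

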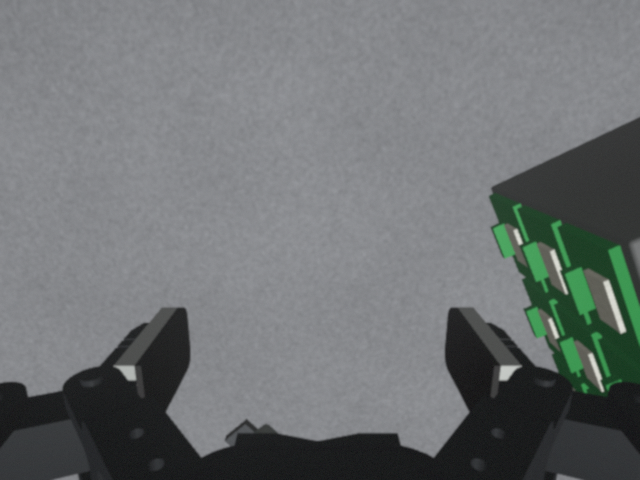

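The side view shows the aluminium cap at about (313,313) and the neck at (289,203). In the top view the cap is at (375,249) and the neck at (220,231), and the wrist sees only bench. Next I'll measure the bar and the neck.

```bash
cat > h.py <<'E'
import numpy as np, cv2
from workcell import bot
from scipy.spatial.transform import Rotation as Ro
def pose():
    o=bot.get_obs(); return o["eef_pos"],Ro.from_quat(o["tool_rot"]).as_matrix()
def cam(n):
    p,R=pose(); c=bot.camera(n)
    if n=="wrist":
        T=c["T_tool_cam"]; c["Rwc"]=R@T[:3,:3]; c["o"]=p+R@T[:3,3]
    else:
        c["Rwc"]=c["R"].T; c["o"]=-c["R"].T@c["t"]
    return c
def ray(c,uv):
    uv=np.atleast_2d(uv).astype(float)
    d=np.c_[(uv[:,0]-c["cx"])/c["fx"],(uv[:,1]-c["cy"])/c["fy"],np.ones(len(uv))]
    return d@c["Rwc"].T
def plane(c,uv,z):
    d=ray(c,uv); return c["o"]+d*((z-c["o"][2])/d[:,2])[:,None]
def cloud(c):
    v,u=np.mgrid[:480,:640]; d=ray(c,np.c_[u.ravel(),v.ravel()])
    return (c["o"]+d*c["depth"].ravel()[:,None]).reshape(480,640,3)
def proj(c,X):
    q=(np.atleast_2d(X)-c["o"])@c["Rwc"]
    return np.c_[c["cx"]+c["fx"]*q[:,0]/q[:,2],c["cy"]+c["fy"]*q[:,1]/q[:,2]]
def save(c,name,x0,y0,x1,y1,s):
    cv2.imwrite("pics/"+name,cv2.resize(c["img"][y0:y1,x0:x1],None,fx=s,fy=s,interpolation=cv2.INTER_CUBIC))
E
python3 - <<'E'
from h import *
t=cam("top"); P=cloud(t)
save(t,"topcap.png",340,215,410,285,8); save(t,"topneck.png",180,190,260,270,7)
g=t["img"].astype(int)
m=(g.max(2)<60)
def blob(m,box,z):
    x0,y0,x1,y1=box; mm=np.zeros(m.shape,np.uint8); mm[y0:y1,x0:x1]=m[y0:y1,x0:x1]
    n,l,st,ce=cv2.connectedComponentsWithStats(mm); k=1+np.argmax(st[1:,4])
    c=max(cv2.findContours((l==k).astype(np.uint8),0,1)[0],key=len)
    r=cv2.minAreaRect(c); b=cv2.boxPoints(r)
    W=plane(t,b,z); print(st[k],r); print(W.round(4), W.mean(0).round(4))
    e=[W[1]-W[0],W[2]-W[1]]; e=max(e,key=np.linalg.norm); print("ang",np.degrees(np.arctan2(e[1],e[0])),np.linalg.norm(e))
blob(m,(350,225,400,275),0.0695)
print("bar z",np.round(P[249,370:381,2],4))
print("neck", P[215:250:3,205:240:3,2].round(3))
s=cam("side"); save(s,"sideneck.png",260,175,320,235,9)
print("side", cloud(s)[190:215:3,270:310:3,2].round(3))
E
```

```text
[368 251   7   7  21] ((371.2500305175781, 253.75001525878906), (2.8284268379211426, 7.77817440032959), 45.0)
[[ 0.4905 -0.203   0.0695]
 [ 0.5027 -0.2148  0.0695]
 [ 0.4984 -0.2192  0.0695]
 [ 0.4862 -0.2073  0.0695]] [ 0.4944 -0.2111  0.0695]
ang -44.32427259582266 0.01695926414009467
bar z [0.031  0.0636 0.0675 0.066  0.0725 0.0683 0.0695 0.0681 0.0729 0.0381
 0.0345]
neck [[0.085 0.076 0.078 0.078 0.079 0.079 0.077 0.079 0.08  0.082 0.078 0.079]
 [0.075 0.074 0.081 0.085 0.108 0.108 0.105 0.102 0.081 0.076 0.077 0.077]
 [0.077 0.08  0.107 0.11  0.107 0.105 0.105 0.104 0.106 0.078 0.082 0.077]
 [0.078 0.084 0.105 0.088 0.082 0.084 0.079 0.107 0.111 0.108 0.078 0.085]
 [0.078 0.108 0.11  0.108 0.095 0.098 0.1   0.096 0.109 0.106 0.089 0.083]
 [0.084 0.111 0.106 0.079 0.1   0.1   0.102 0.098 0.11  0.105 0.101 0.078]
 [0.083 0.106 0.108 0.104 0.093 0.098 0.098 0.096 0.107 0.108 0.091 0.081]
 [0.085 0.108 0.106 0.102 0.077 0.092 0.093 0.086 0.104 0.104 0.085 0.083]
 [0.08  0.081 0.106 0.106 0.108 0.104 0.104 0.081 0.108 0.101 0.076 0.081]
 [0.074 0.08  0.077 0.109 0.108 0.108 0.106 0.
[... 285 characters left out ...]
79 0.081 0.08  0.107 0.107 0.108 0.107 0.106 0.108 0.08  0.082
  0.083 0.079]
 [0.08  0.078 0.082 0.107 0.108 0.102 0.096 0.103 0.106 0.108 0.11  0.079
  0.081 0.08 ]
 [0.081 0.081 0.102 0.107 0.108 0.097 0.098 0.098 0.107 0.109 0.107 0.083
  0.081 0.081]
 [0.08  0.083 0.084 0.105 0.108 0.106 0.108 0.107 0.108 0.106 0.1   0.08
  0.079 0.081]
 [0.082 0.081 0.081 0.098 0.102 0.104 0.105 0.105 0.101 0.096 0.093 0.082
  0.08  0.08 ]
 [0.079 0.08  0.081 0.089 0.095 0.096 0.095 0.097 0.094 0.091 0.086 0.082
  0.079 0.079]
 [0.077 0.078 0.081 0.081 0.087 0.089 0.087 0.088 0.084 0.081 0.081 0.081
  0.081 0.079]
 [0.082 0.079 0.08  0.08  0.081 0.083 0.083 0.083 0.086 0.081 0.082 0.078
  0.08  0.079]]
```

View pics/topcap.png

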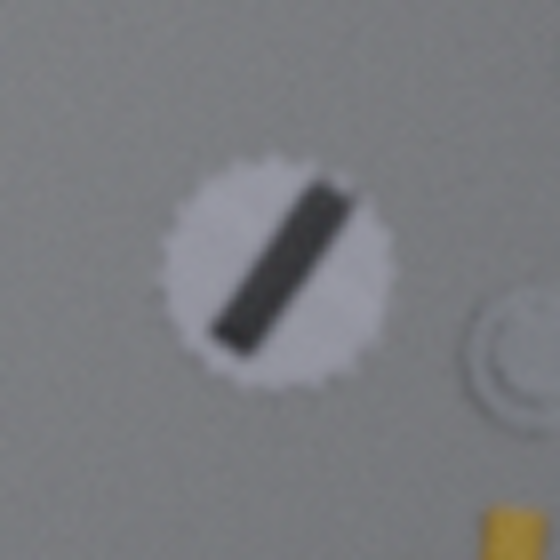

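View pics/topneck.png

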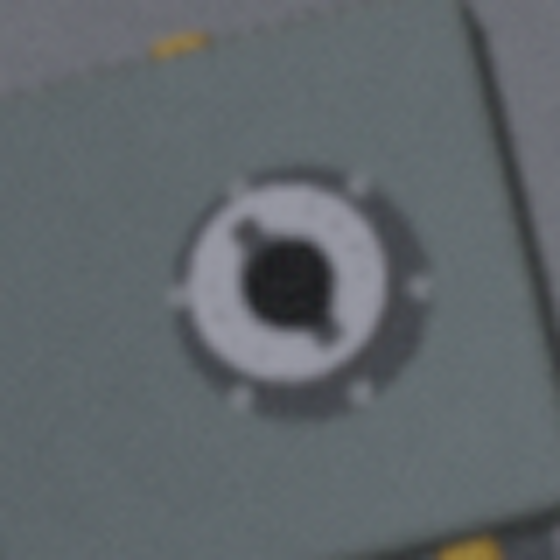

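View pics/sideneck.png

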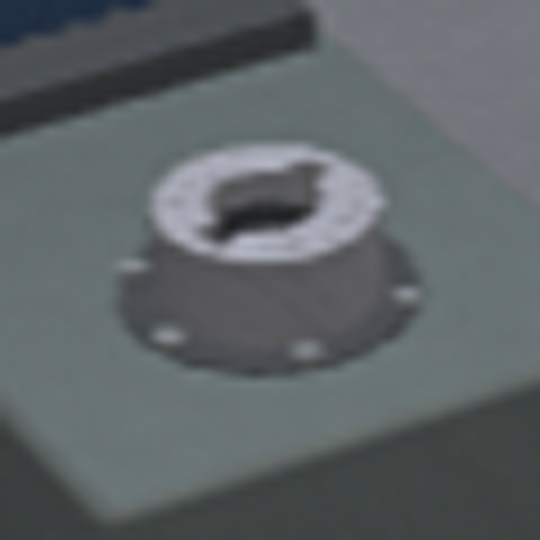

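The top crop of the cap shows the dark bar running from about (225,340) to (335,195) in the crop. The crops of the neck show slots at about (245,228) and (330,335) around the centre (288,282). I'll fit these next.

```bash
python3 - <<'E'
from h import *
def big(m,box):
    x0,y0,x1,y1=box; mm=np.zeros(m.shape,np.uint8); mm[y0:y1,x0:x1]=m[y0:y1,x0:x1]
    n,l,st,ce=cv2.connectedComponentsWithStats(mm); k=1+np.argmax(st[1:,4]); return (l==k).astype(np.uint8)
def outer(m): return max(cv2.findContours(m,cv2.RETR_EXTERNAL,cv2.CHAIN_APPROX_NONE)[0],key=len)
S=4
t=cam("top"); g=cv2.resize(cv2.cvtColor(t["img"],6),None,fx=S,fy=S,interpolation=cv2.INTER_CUBIC)
un=lambda p:(np.asarray(p,float)+.5)/S-.5
b=[S*v for v in (355,230,397,272)]
bar=big(g<105,b); c=outer(bar).reshape(-1,2)
# moments of bar
r=cv2.minAreaRect(c); W=plane(t,un(cv2.boxPoints(r)),0.0695)
e=max([W[1]-W[0],W[2]-W[1]],key=np.linalg.norm)
print("bar ctr",W.mean(0),"ang",np.degrees(np.arctan2(e[1],e[0])),np.linalg.norm(e),[np.linalg.norm(W[1]-W[0]),np.linalg.norm(W[2]-W[1])])
head=big(g>145,b); el=cv2.fitEllipse(cv2.convexHull(outer(head)|0)); print("head ctr",plane(t,un(el[0]),0.039),un(el[1]))
b=[S*v for v in (196,206,246,256)]
ring=big(g>140,b); ho=cv2.convexHull(outer(ring)); el=cv2.fitEllipse(ho)
C=plane(t,un(el[0]),0.108)[0]; print("neck ctr",C,un(el[1])*0.00197)
rows=[]
v,u=np.mgrid[0:480*S,0:640*S]
# dark samples in annulus 16.5..20 mm
ys,xs=np.nonzero(np.ones((b[3]-b[1],b[2]-b[0]))); uv=np.c_[xs+b[0],ys+b[1]]
X=plane(t,un(uv),0.108)-C; rr=np.hypot(X[:,0],X[:,1]); th=np.arctan2(X[:,1],X[:,0])
k=(rr>.0175)&(rr<.0205); I=g[uv[:,1],uv[:,0]]
for a in range(-180,180,10):
    q=k&(np.abs((np.degrees(th)-a+180)%360-180)<5); rows.append((a,int(I[q].mean())))
print(rows)
w=np.clip(135-I[k].astype(float),0,None); print("slot ang",np.degrees(np.angle((w*np.exp(2j*th[k])).sum())/2))
s=cam("side")
for nm,c,P in(("neck",s,C),):
    g2=cv2.resize(cv2.cvtColor(s["img"],6),None,fx=S,fy=S,interpolation=cv2.INTER_CUBIC)
    print("proj neck in side",proj(s,P),"bar",proj(s,W.mean(0)))
# pack yaw: tank top
hs=cv2.cvtColor(t["img"],40); cv2
P=cloud(t); tank=(np.abs(P[...,2]-.08)<.008); tk=big(tank,(110,170,280,310)); r=cv2.minAreaRect(outer(tk)); Wt=plane(t,cv2.boxPoints(r),.08)
e=max([Wt[1]-Wt[0],Wt[2]-Wt[1]],key=np.linalg.norm); print("tank",Wt.mean(0),np.degrees(np.arctan2(e[1],e[0])),r)
p,R=pose(); print("tool",p,R.round(4))
E
```

```text
bar ctr [ 0.50712544 -0.21885139  0.0695    ] ang -34.04452619307801 0.05304499976985165 [np.float64(0.05304499976985165), np.float64(0.014204222278558502)]
head ctr [[ 0.51133923 -0.21336556  0.039     ]] [20.27840424 24.78001976]
neck ctr [0.53733768 0.11117205 0.108     ] [0.05027516 0.05157218]
[(-180, 150), (-170, 149), (-160, 138), (-150, 96), (-140, 70), (-130, 90), (-120, 133), (-110, 148), (-100, 150), (-90, 149), (-80, 149), (-70, 149), (-60, 151), (-50, 150), (-40, 147), (-30, 148), (-20, 148), (-10, 148), (0, 149), (10, 147), (20, 137), (30, 96), (40, 73), (50, 96), (60, 138), (70, 149), (80, 149), (90, 149), (100, 149), (110, 148), (120, 148), (130, 149), (140, 150), (150, 149), (160, 149), (170, 150)]
slot ang 40.40733897544797
proj neck in side [[288.02918935 197.30747616]] bar [[311.70834511 303.80523532]]
tank [0.51410146 0.1821037  0.08      ] -74.31543507741058 ((189.3769989013672, 241.94515991210938), (78.75564575195312, 135.2981414794922), 75.3791275024414)
tool [0.22360111 0.44705606 0.23109749] [[-8.944e-01  4.473e-01 -2.000e-04]
 [ 4.473e-01  8.944e-01 -4.000e-04]
 [ 0.000e+00 -5.000e-04 -1.000e+00]]
```

```bash
python3 -m crank '[[[0,0,0,7.4,0],[-50,-33,0,0,0],[-50,-33,0,0,0],[-50,-33,0,0,0],[-50,-33,0,0,0],[-50,-33,0,0,0],[-50,-33,0,0,0],[-50,-33,0,0,0],[-50,-33,10,0,0],[-50,-33,20,0,0],[-50,-33,20,0,0],[0,0,0,0,0]]]'
```

```text
clock: 1.85
eef_pos: [0.4606, -0.1168, 0.1831]
tool_rot: [0.292, 0.956, 0.003, 0.005]
ft_force: [-0.7, 0.2, 0.0]
grip_width: 0.0852
```

```bash
python3 -m crank '[[[-48,-29,0,0,0],[-48,-30,0,0,0],[0,0,0,0,0]]]'; python3 - <<'E'
from h import *
c=cam("wrist"); cv2.imwrite("pics/w1.png",c["img"]); p,R=pose(); print(p,R.round(4)); print(proj(c,[[.5071,-.2189,.0695]]))
E
```

```text
clock: 2.22
eef_pos: [0.5078, -0.2195, 0.1833]
tool_rot: [0.291, 0.957, 0.004, 0.004]
ft_force: [0.4, 0.5, -0.7]
grip_width: 0.0854
[ 0.50691405 -0.21775149  0.18340364] [[-0.8314  0.5556  0.0097]
 [ 0.5556  0.8314  0.0055]
 [-0.005   0.0099 -0.9999]]
[[316.66967907 231.27686819]]
```

View pics/w1.png

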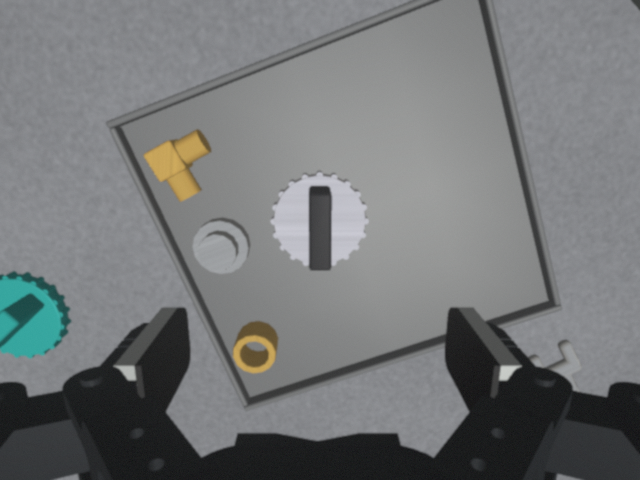

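The wrist view shows the bar upright at about (320,228), close to the predicted (317,231).

```bash
python3 - <<'E'
from h import *
c=cam("wrist"); g=cv2.cvtColor(c["img"],6)
m=np.zeros(g.shape,np.uint8); m[175:285,290:350]=(g[175:285,290:350]<90)
P=cloud(c); top=m&(P[...,2]>.06).astype(np.uint8)
r=cv2.minAreaRect(max(cv2.findContours(top,0,1)[0],key=len)); print(r)
W=plane(c,cv2.boxPoints(r),.0695); p,R=pose()
print(W.mean(0), ((W.mean(0)-p)@R*1000).round(1), p, R.round(3).tolist())
e=max([W[1]-W[0],W[2]-W[1]],key=np.linalg.norm); print(np.degrees(np.arctan2(e[1],e[0])),np.linalg.norm(e), "tool x ang",np.degrees(np.arctan2(R[1,0],R[0,0])))
E
```

```text
((318.0, 233.0), (78.0, 20.0), 90.0)
[ 0.50804629 -0.21733447  0.0695    ] [ -1.1  -0.7 114.1] [ 0.50642333 -0.21674807  0.18356958] [[-0.832, 0.555, 0.009], [0.555, 0.832, 0.006], [-0.005, 0.01, -1.0]]
-33.342319281105446 0.04995167664528907 tool x ang 146.31878037359704
```

```bash
python3 -m crank '[[[-1,-0.7,40,0,0],[0,0,40,0,0],[0,0,30,0,0],[0,0,15,0,0],[0,0,6,0,0],[0,0,0,0,0]]]'
```

```text
clock: 3.08
eef_pos: [0.5086, -0.2081, 0.0547]
tool_rot: [0.284, 0.959, 0.005, 0.006]
ft_force: [0.0, -0.6, -0.1]
grip_width: 0.0856
```

```bash
python3 - <<'E'
from h import *
for i in range(3):
    c=cam("wrist"); p,R=pose(); print(p.round(4),R.round(3).tolist())
cv2.imwrite("pics/w2.png",c["img"]); print(bot.get_obs()["joint_pos"])
B=np.array([.508,-.2175,.0695]); print(((B-p)@R*1000).round(1)); print(proj(c,B))
E
```

```text
[ 0.509  -0.2083  0.0551] [[-0.838, 0.545, 0.016], [0.545, 0.838, 0.005], [-0.01, 0.013, -1.0]]
[ 0.5093 -0.2087  0.0553] [[-0.838, 0.545, 0.016], [0.545, 0.838, 0.005], [-0.011, 0.013, -1.0]]
[ 0.5093 -0.2089  0.0554] [[-0.838, 0.546, 0.016], [0.546, 0.838, 0.005], [-0.011, 0.013, -1.0]]
[-0.39512968  0.46676478 -0.15356314  0.93712918  0.01071484  0.18218207]
[ -3.7  -7.8 -14.2]
[[295.65663737 344.11497183]]
```

View pics/w2.png

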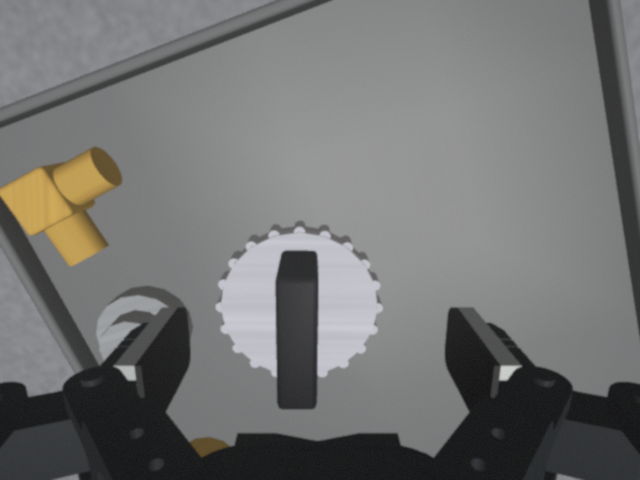

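The wrist view shows the bar at (297,330), so the descent drifted about 8 mm along y. I'll correct with small moves.

```bash
python3 -m crank '[[[-3.7,-7.8,0,0.8,0],[0,0,0,0,0]]]';  python3 - <<'E'
from h import *
p,R=pose(); print(p.round(4),R.round(3).tolist())
B=np.array([.508,-.2175,.0695]); print(((B-p)@R*1000).round(1))
E
```

```text
clock: 3.48
eef_pos: [0.5091, -0.2188, 0.0568]
tool_rot: [0.292, 0.956, 0.004, 0.009]
ft_force: [-0.0, 0.7, 0.1]
grip_width: 0.0856
[ 0.5091 -0.2188  0.0568] [[-0.829, 0.558, 0.019], [0.559, 0.829, 0.003], [-0.014, 0.013, -1.0]]
[  1.5   0.6 -12.7]
```

```bash
python3 -m crank '[[[1,0.5,10,0,0],[0,0,1,0,0]]]';  python3 - <<'E'
from h import *
p,R=pose(); print(p.round(4),R.round(4).tolist())
B=np.array([.508,-.2175,.0695]); print(((B-p)@R*1000).round(1))
c=cam("wrist");cv2.imwrite("pics/w3.png",c["img"])
E
```

```text
clock: 3.72
eef_pos: [0.5087, -0.2182, 0.0452]
tool_rot: [0.292, 0.956, 0.004, 0.009]
ft_force: [-0.3, -0.4, -1.6]
grip_width: 0.0855
[ 0.5087 -0.2182  0.0452] [[-0.8288, 0.5591, 0.0194], [0.5593, 0.829, 0.0033], [-0.0142, 0.0136, -0.9998]]
[  0.6   0.5 -24.3]
```

View pics/w3.png

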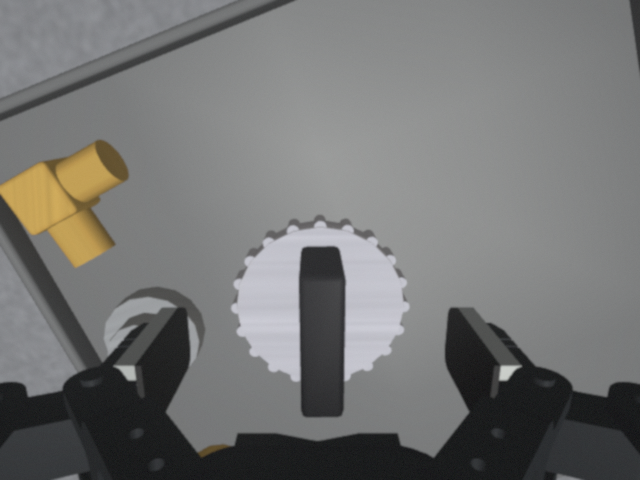

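The wrist view shows the bar centred between the pads at about (322,330). I'll close the gripper.

```bash
python3 -m crank '[[[0,0,0,0,255],[0,0,0,0,255],[0,0,0,0,255],[0,0,0,0,255],[0,0,0,0,255],[0,0,0,0,255]]]';  python3 - <<'E'
from h import *
p,R=pose(); print(p.round(4),R.round(4).tolist(),bot.get_obs()["ft_torque"])
c=cam("wrist");cv2.imwrite("pics/w4.png",c["img"])
p,R=pose(); print(p.round(4),R.round(4).tolist())
E
```

```text
clock: 4.53
eef_pos: [0.5093, -0.2182, 0.0457]
tool_rot: [0.292, 0.956, 0.004, 0.009]
ft_force: [0.2, 0.8, 0.1]
grip_width: 0.0129
[ 0.5093 -0.2182  0.0457] [[-0.8291, 0.5587, 0.0203], [0.5588, 0.8293, 0.0028], [-0.0152, 0.0137, -0.9998]] [-0.0160201   0.07096655 -0.0571172 ]
[ 0.5093 -0.2182  0.0457] [[-0.8291, 0.5587, 0.0203], [0.5589, 0.8293, 0.0029], [-0.0152, 0.0137, -0.9998]]
```

View pics/w4.png

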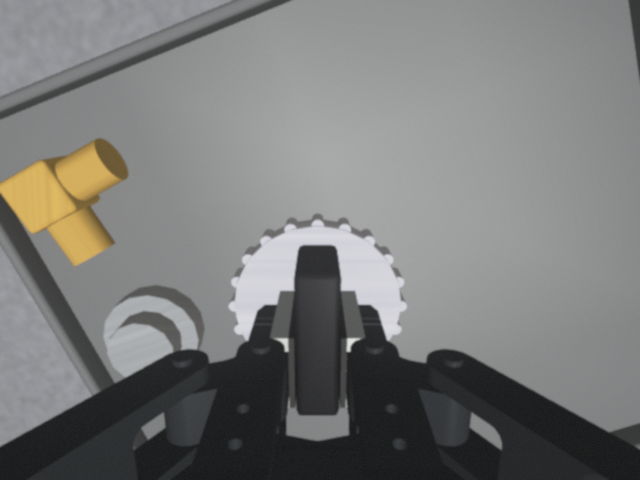

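The bar is held, centred, at 12.9 mm opening. Next I'll lift it.

```bash
python3 -m crank '[[[0,0,-10,0,255],[0,0,-20,0,255],[0,0,-30,0,255],[0,0,-30,0,255],[0,0,-30,0,255],[0,0,-20,0,255],[0,0,0,0,255]]]';  python3 - <<'E'
from h import *
p,R=pose(); print(p.round(4),R.round(4).tolist(),bot.get_obs()["ft_torque"],bot.get_obs()["joint_pos"].round(3))
a=40.4; B=np.array([.5373,.1112,0])
print(((B-p)*1000).round(1), "bar ang",np.degrees(np.arctan2(R[1,0],R[0,0]))-180)
c=cam("wrist");cv2.imwrite("pics/w5.png",c["img"])
E
```

```text
clock: 5.45
eef_pos: [0.5053, -0.2181, 0.192]
tool_rot: [0.292, 0.956, 0.005, 0.008]
ft_force: [-0.2, 0.2, -2.2]
grip_width: 0.0128
[ 0.5053 -0.2181  0.192 ] [[-0.8292, 0.5587, 0.0188], [0.5589, 0.8293, 0.0038], [-0.0135, 0.0136, -0.9998]] [-0.00445692 -0.02410415  0.02716633] [-0.414  0.347  0.047  1.256  0.011  0.18 ]
[  32.   329.3 -192. ] bar ang -33.98049053682146
```

View pics/w5.png

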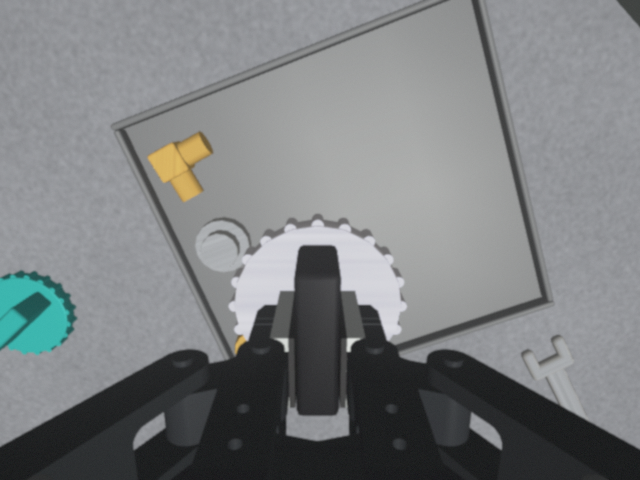

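```bash
python3 -m crank '[[[10,20,0,0,255],[22,41,0,0,255],[22,41,0,0,255],[22,41,0,0,255],[22,41,0,0,255],[22,41,0,0,255],[22,41,0,0,255],[10,20,0,0,255],[0,0,0,0,255]]]'; python3 -m crank '[[[0,0,0,-6,255],[0,0,0,-10.6,255],[0,0,0,-10.6,255],[0,0,0,-10.6,255],[0,0,0,-10.6,255],[0,0,0,-10.6,255],[0,0,0,-10,255],[0,0,0,-5,255],[0,0,0,0,255]]]'; python3 - <<'E'
from h import *
p,R=pose(); print(p.round(4),R.round(4).tolist(),bot.get_obs()["ft_torque"],bot.get_obs()["joint_pos"].round(3))
B=np.array([.5373,.1112,.108])
print(((B-p)@R*1000).round(1), "bar ang",np.degrees(np.arctan2(R[1,0],R[0,0]))-180)
E
```

```text
clock: 6.62
eef_pos: [0.5326, 0.1135, 0.1793]
tool_rot: [0.293, 0.956, 0.002, -0.003]
ft_force: [-0.0, 0.0, -0.2]
grip_width: 0.013
clock: 7.75
eef_pos: [0.5256, 0.1019, 0.1697]
tool_rot: [-0.351, 0.936, 0.003, -0.012]
ft_force: [0.0, 0.4, -0.9]
grip_width: 0.0132
[0.5256 0.1019 0.1697] [[-0.7536, -0.6568, -0.0241], [-0.657, 0.7539, -0.0034], [0.0204, 0.0132, -0.9997]] [0.00725672 0.0053564  0.0097376 ] [ 1.910e-01  3.630e-01  1.100e-02  1.243e+00  1.000e-03 -5.260e-01]
[-16.2  -1.5  61.3] bar ang -318.9204775182658
```

```bash
python3 -m crank '[[[-8,-1,-3,0,255],[-8,-1,-3,0,255],[0,0,0,0,255]]]'; cat > st.py <<'E'
from h import *
def st():
    o=bot.get_obs(); p,R=pose(); B=np.array([.5373,.1112,.108])
    print(o["clock"].round(2) if hasattr(o["clock"],'round') else o["clock"],p.round(4),"tilt",R[:2,2].round(4),"f",o["ft_force"].round(1),"m",o["ft_torque"].round(3),"d",((B-p)@R*1000).round(1),"ang",round((np.degrees(np.arctan2(R[1,0],R[0,0]))+180)%360,2),"w",round(o["grip_width"]*1000,1))
st()
E
python3 st.py; python3 -m crank '[[[0,0,0,5,255],[0,0,0,-5,255],[0,0,0,0,255]]]'; python3 st.py
```

```text
clock: 8.12
eef_pos: [0.54, 0.1104, 0.1751]
tool_rot: [-0.349, 0.937, 0.003, -0.012]
ft_force: [0.4, 0.2, -1.5]
grip_width: 0.0125
8.125 [0.54   0.1104 0.1751] tilt [-0.0247 -0.0038] f [ 0.4  0.2 -1.5] m [ 0.009 -0.046  0.001] d [ 0.1  1.5 67.2] ang 40.85 w 12.5
clock: 8.5
eef_pos: [0.5403, 0.1109, 0.175]
tool_rot: [-0.348, 0.937, 0.002, -0.012]
ft_force: [0.4, -0.4, -1.5]
grip_width: 0.0127
8.5 [0.5403 0.1109 0.175 ] tilt [-0.0249 -0.004 ] f [ 0.4 -0.4 -1.5] m [-0.001 -0.045 -0.011] d [ 0.6  1.3 67.1] ang 40.77 w 12.7
```

```bash
python3 -m crank '[[[0,0,-10,0,255],[0,0,0,10.6,255],[0,0,0,10.6,255],[0,0,0,10.6,255],[0,0,0,10.6,255],[0,0,0,0,255]]]'; python3 st.py;  python3 -m crank '[[[0,0,0,-5,255],[0,0,0,-5,255],[0,0,0,-5,255],[0,0,0,-5,255],[0,0,0,0,255]]]'; python3 st.py
```

```text
clock: 9.25
eef_pos: [0.5419, 0.1114, 0.1896]
tool_rot: [0.022, 1.0, -0.002, -0.01]
ft_force: [0.4, 0.7, -2.1]
grip_width: 0.0128
9.25 [0.5419 0.1114 0.1896] tilt [-0.0209 -0.0034] f [ 0.4  0.7 -2.1] m [-0.064 -0.048 -0.001] d [ 2.8 -0.1 81.6] ang 357.52 w 12.8
clock: 9.88
eef_pos: [0.5427, 0.1117, 0.1921]
tool_rot: [-0.164, 0.986, 0.0, -0.009]
ft_force: [0.2, 0.3, -1.2]
grip_width: 0.0129
9.875 [0.5427 0.1117 0.1921] tilt [-0.0181 -0.0029] f [ 0.2  0.3 -1.2] m [ 0.023 -0.017  0.041] d [ 3.7  1.  84.2] ang 18.9 w 12.9
```

```bash
python3 -m crank '[[[0,0,0,-3,255],[0,0,0,-3,255],[0,0,0,-3,255],[0,0,0,-3,255],[0,0,0,-3,255],[0,0,0,-3,255],[0,0,0,-3,255],[0,0,0,0,255]]]'; python3 st.py
```

```text
clock: 10.88
eef_pos: [0.5433, 0.1119, 0.1941]
tool_rot: [-0.347, 0.938, 0.002, -0.008]
ft_force: [0.6, 0.1, -1.3]
grip_width: 0.0125
10.875 [0.5433 0.1119 0.1941] tilt [-0.016  -0.0024] f [ 0.6  0.1 -1.3] m [ 0.007 -0.007 -0.019] d [ 3.8  2.6 86.2] ang 40.56 w 12.5
```

```bash
python3 - <<'E'
from h import *
s=cam("side"); save(s,"s6.png",240,120,340,230,5)
t=cam("top"); save(t,"t6.png",180,180,270,270,6)
w=cam("wrist"); cv2.imwrite("pics/w6.png",w["img"])
E
```

```text
(no output)
```

View pics/s6.png

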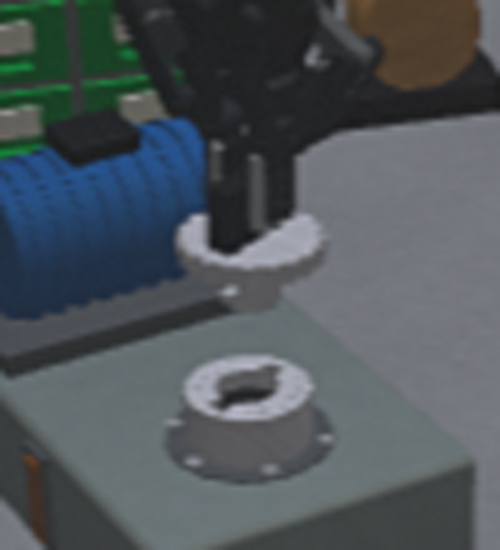

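View pics/w6.png

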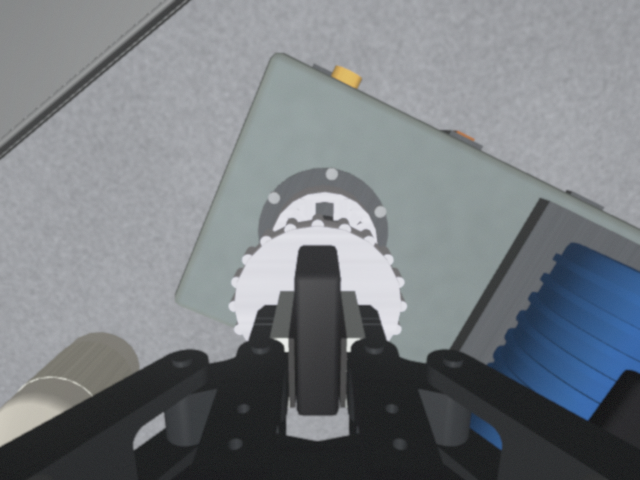

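The side view shows the cap level above the neck. In the wrist view the far slot shows at (325,211) on the ring arc, nearly in line with the bar at x=317. I'll fit the arc and slot in the tool frame.

```bash
cat > arc.py <<'E'
from h import *
from scipy.optimize import least_squares
def arc(zm=.108):
    c=cam("wrist"); p,R=pose(); g=cv2.cvtColor(c["img"],6).astype(int)
    P=cloud(c); m=(np.abs(P[...,2]-zm)<.006)&(g>150); m=cv2.morphologyEx(m.astype(np.uint8),cv2.MORPH_OPEN,np.ones((2,2)))
    m[:,:240]=0;m[:,410:]=0
    pts=[]
    for u in range(260,395):
        v=np.nonzero(m[:,u])[0]
        if len(v)>3: pts.append((u,v[0]-.5))
    pts=np.array(pts); X=plane(c,pts,zm)[:,:2]
    r=least_squares(lambda q:np.hypot(*(X-q).T)-.030,X.mean(0)-[.02,.02],loss="soft_l1",f_scale=.0005)
    C=np.r_[r.x,zm]; print("n",len(pts),"res",np.abs(r.fun).max().round(4),"C",C.round(4))
    # slot: dark pixels 16.5..20.5 mm from C in the far sector
    v,u=np.mgrid[:480,:640]; W=plane(c,np.c_[u.ravel(),v.ravel()],zm); d=W-C; rr=np.hypot(d[:,0],d[:,1])
    G=g.ravel(); 
    k=(rr>.0165)&(rr<.0205)&(np.abs(u.ravel()-320)<80)
    T=d@R; a=np.degrees(np.arctan2(T[:,1],-T[:,0]))
    for q in range(-50,51,5):
        kk=k&(np.abs(a-q)<2.5); print((q,int(G[kk].mean()) if kk.any() else None),end=" ")
    print(); Ct=(C-p)@R*1000; print("C in tool",Ct.round(1))
    return c,C
if __name__=="__main__": arc()
E
python3 arc.py; python3 st.py
```

```text
n 104 res 0.0249 C [0.4973 0.0799 0.108 ]
(-50, 144) (-45, 113) (-40, 110) (-35, 109) (-30, 108) (-25, 109) (-20, 110) (-15, 110) (-10, 110) (-5, 109) (0, 109) (5, 115) (10, 117) (15, 117) (20, 112) (25, 110) (30, 109) (35, 109) (40, 114) (45, 138) (50, 153) 
C in tool [54.5  4.9 86.8]
11.075 [0.5432 0.1118 0.194 ] tilt [-0.0161 -0.0025] f [ 0.6 -0.6 -1.2] m [ 0.051 -0.029  0.007] d [ 3.7  2.6 86.1] ang 40.55 w 12.8
```

View pics/t6.png

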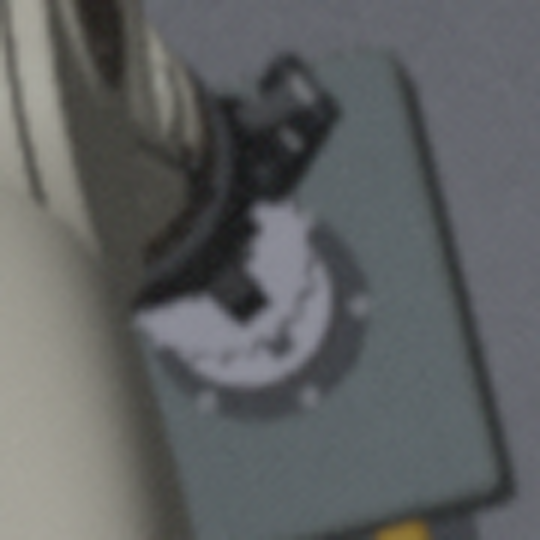

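```bash
sed -i 's/X.mean(0)-\[.02,.02\]/X.mean(0)+[.02,.02]/; s/arctan2(T\[:,1\],-T\[:,0\])/arctan2(T[:,1],T[:,0])/' arc.py; python3 arc.py; python3 st.py
```

```text
n 104 res 0.0008 C [0.5386 0.1145 0.108 ]
(-50, 127) (-45, 127) (-40, 156) (-35, 180) (-30, 195) (-25, 197) (-20, 165) (-15, 133) (-10, 111) (-5, 106) (0, 96) (5, 99) (10, 104) (15, 190) (20, 224) (25, 206) (30, 163) (35, 139) (40, 161) (45, 200) (50, 208) 
C in tool [ 0.6  4.2 86. ]
11.125 [0.5432 0.1118 0.194 ] tilt [-0.0162 -0.0025] f [-0.3 -0.2 -1.3] m [-0.033  0.013  0.034] d [ 3.7  2.6 86. ] ang 40.56 w 12.8
```

```bash
python3 - <<'E'
from h import *
c=bot.camera("wrist"); T=c["T_tool_cam"]
def pt(uv,z):
    d=T[:3,:3]@np.array([(uv[0]-c["cx"])/c["fx"],(uv[1]-c["cy"])/c["fy"],1]); return (T[:3,3]+d*(z/1000-T[2,3])/d[2])*1000
g=cv2.cvtColor(c["img"],6)
for v in (262,340): print(v,g[v,285:350].tolist())
print(g[235:290,317].tolist()); print(g[400:425,317].tolist())
for uv,z in(((317,278),-23.8),((317,413),-23.8),((317,246),6.7)): print(uv,pt(uv,z).round(1))
# head arc
m=(g>170)
pts=np.array([(u,np.nonzero(g[215:330,u]>185)[0][0]+214.5) for u in list(range(238,295))+list(range(345,400)) if (g[215:330,u]>185).any()])
X=np.array([pt(q,6.7)[:2] for q in pts])
from scipy.optimize import least_squares
r=least_squares(lambda q:np.hypot(*(X-q[:2]).T)-q[2],[0,0,32],loss="soft_l1",f_scale=.3); print("head",r.x.round(2),np.abs(r.fun).mean())
r=least_squares(lambda q:np.hypot(*(X-q[:2]).T)-32,[0,0],loss="soft_l1",f_scale=.3); print("head",r.x.round(2),np.abs(r.fun).mean())
E
```

```text
262 [220, 220, 220, 219, 219, 218, 219, 219, 219, 217, 201, 153, 89, 56, 50, 53, 53, 54, 52, 54, 52, 54, 55, 53, 52, 53, 54, 52, 52, 51, 51, 50, 53, 52, 52, 53, 50, 56, 53, 51, 54, 52, 52, 53, 53, 53, 53, 53, 53, 51, 53, 55, 74, 127, 184, 215, 219, 219, 219, 219, 219, 219, 219, 219, 219]
340 [236, 234, 217, 159, 103, 83, 82, 80, 71, 52, 40, 43, 51, 56, 63, 68, 70, 67, 68, 68, 69, 68, 68, 67, 67, 65, 68, 66, 66, 66, 66, 65, 63, 65, 65, 66, 64, 64, 65, 65, 65, 63, 65, 61, 60, 63, 63, 64, 62, 58, 53, 49, 46, 41, 39, 49, 65, 77, 80, 81, 91, 137, 198, 225, 230]
[225, 226, 225, 225, 223, 222, 221, 221, 216, 189, 129, 73, 55, 56, 54, 52, 54, 54, 55, 53, 53, 53, 53, 53, 52, 54, 52, 53, 52, 50, 53, 52, 51, 50, 50, 51, 51, 53, 53, 55, 58, 59, 63, 69, 74, 78, 79, 79, 79, 80, 79, 79, 79, 79, 79]
[54, 52, 53, 52, 53, 52, 54, 52, 52, 53, 54, 51, 51, 50, 63, 102, 142, 162, 165, 162, 159, 162, 163, 165, 164]
(317, 278) [ 23.8   0.  -23.8]
(317, 413) [-22.9   0.  -23.8]
(317, 246) [24.6  0.   6.7]
head [11.64  1.73 27.32] 1.3115476569893958
head [6.03 2.29] 1.7771032254444
```

```bash
python3 - <<'E'
from h import *
S=4; s=cam("side"); g=cv2.resize(cv2.cvtColor(s["img"],6),None,fx=S,fy=S,interpolation=cv2.INTER_CUBIC).astype(int)
un=lambda p:(np.asarray(p,float)+.5)/S-.5
P=cloud(s); z=cv2.resize(P[...,2].astype(np.float32),None,fx=S,fy=S,interpolation=cv2.INTER_NEAREST)
x0,y0,x1,y1=[S*v for v in(272,188,308,210)]
m=np.zeros(g.shape,np.uint8); m[y0:y1,x0:x1]=(g[y0:y1,x0:x1]>135)
m=cv2.morphologyEx(m,cv2.MORPH_OPEN,np.ones((3,3)))
c=max(cv2.findContours(m,0,1)[0],key=len); h=cv2.convexHull(c); el=cv2.fitEllipse(h); print("ring el",un(el[0]),np.array(el[1])/S,el[2])
print("bbox",un(np.array(cv2.boundingRect(h))[:2]),np.array(cv2.boundingRect(h))[2:]/S)
C=plane(s,un(el[0]),.108)[0]; print("side neck",C)
W=plane(s,un(h.reshape(-1,2)),.108); (cx,cy),r=cv2.minEnclosingCircle(((W[:,:2]-C[:2])*1000).astype(np.float32)); print(cx,cy,r)
dbg=cv2.resize(s["img"],None,fx=S,fy=S); cv2.ellipse(dbg,el,(0,0,255),1); cv2.imwrite("pics/el7.png",cv2.resize(dbg[y0-40:y1+40,x0-40:x1+40],None,fx=3,fy=3))
p,R=pose(); 
hc=p+R@np.array([0,0,.0067]); print("head ctr proj",proj(s,hc),"edges",proj(s,hc+.032*np.array([[np.cos(a),np.sin(a),0] for a in np.linspace(0,6.28,9)])).round(1).tolist())
E
```

```text
ring el [289.11303711 197.07118225] [13.00367641 25.4772644 ] 87.99898529052734
bbox [276.625 190.625] [25.75 13.  ]
side neck [0.54000698 0.11152701 0.108     ]
0.4435391426086426 0.8944585919380188 30.209989547729492
head ctr proj [[289.08836103 166.25596895]] edges [[302.9, 164.4], [296.6, 160.6], [286.0, 160.0], [277.2, 163.1], [275.1, 168.1], [281.3, 172.2], [292.3, 172.8], [301.3, 169.5], [302.9, 164.4]]
```

View pics/el7.png

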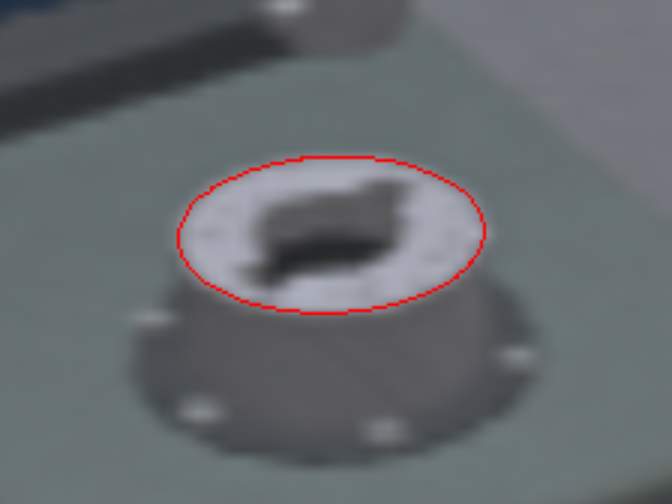

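The side-view ellipse fits the ring well. The side, top and wrist estimates of the neck centre agree on about (0.539,0.112), with the slots at about 40.4°. I'll descend partway.

```bash
python3 -m crank '[[[1.2,2.6,0,0,255],[0,0,10,0,255],[0,0,10,0,255],[0,0,8,0,255],[0,0,5,0,255],[0,0,0,0,255]]]'; python3 st.py
```

```text
clock: 11.98
eef_pos: [0.539, 0.1128, 0.1575]
tool_rot: [-0.347, 0.938, 0.002, -0.009]
ft_force: [0.1, -0.4, -1.2]
grip_width: 0.0128
11.975 [0.539  0.1128 0.1575] tilt [-0.0185 -0.003 ] f [ 0.1 -0.4 -1.2] m [-0.017  0.01   0.019] d [ 1.6 -0.6 49.5] ang 40.56 w 12.8
```

```bash
python3 -m crank '[[[-0.9,-0.5,4,0,255],[0,0,2,0,255]]]'; python3 st.py; python3 - <<'E'
from h import *
s=cam("side"); save(s,"s8.png",250,140,330,220,7)
t=cam("top"); save(t,"t8.png",180,180,270,270,6)
E
```

```text
clock: 12.22
eef_pos: [0.5405, 0.1131, 0.1516]
tool_rot: [-0.347, 0.938, 0.002, -0.009]
ft_force: [-0.1, -0.4, -1.9]
grip_width: 0.013
12.225 [0.5405 0.1131 0.1516] tilt [-0.0173 -0.0028] f [-0.1 -0.4 -1.9] m [ 0.    -0.033  0.052] d [ 3.   0.2 43.7] ang 40.55 w 13.0
```

View pics/s8.png

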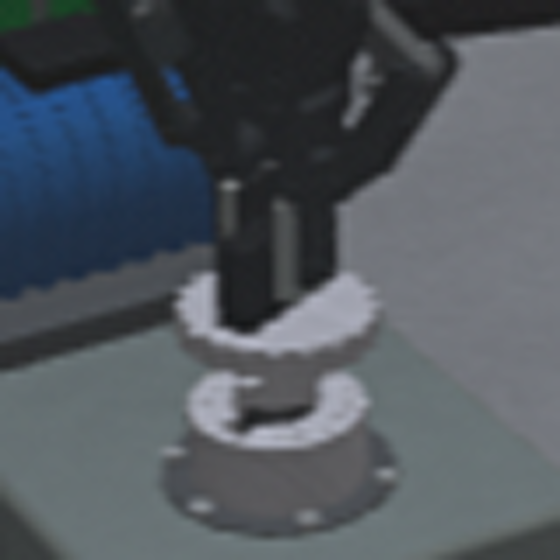

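View pics/t8.png

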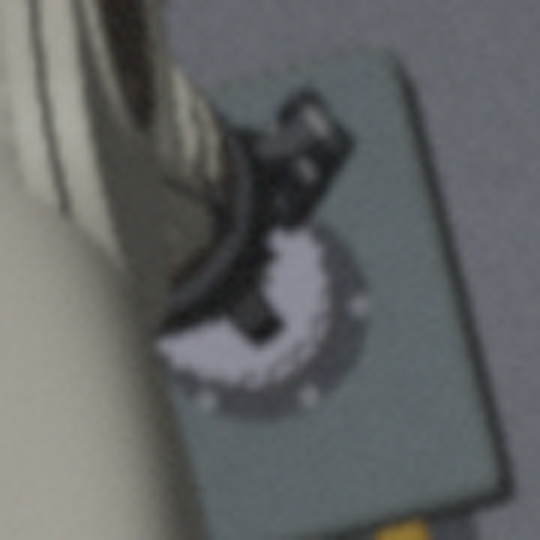

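Side view: the stem stands just over the hole, with the head at about (278,325) over the neck at (278,415), so the lateral fit looks right. I'll feel downward.

```bash
python3 -m crank '[[[0,0,2,0,255],[0,0,2,0,255]]]'; python3 st.py;python3 -m crank '[[[0,0,2,0,255],[0,0,2,0,255]]]'; python3 st.py
```

```text
clock: 12.58
eef_pos: [0.5406, 0.1132, 0.148]
tool_rot: [-0.347, 0.938, 0.002, -0.008]
ft_force: [-0.0, 0.4, -1.7]
grip_width: 0.0127
12.575 [0.5406 0.1132 0.148 ] tilt [-0.0165 -0.0025] f [-0.   0.4 -1.7] m [ 0.001 -0.026 -0.013] d [ 3.3  0.3 40. ] ang 40.55 w 12.7
clock: 12.82
eef_pos: [0.5405, 0.1133, 0.1437]
tool_rot: [-0.347, 0.938, 0.002, -0.008]
ft_force: [0.5, 0.9, -2.0]
grip_width: 0.0127
12.825 [0.5405 0.1133 0.1437] tilt [-0.0165 -0.0023] f [ 0.5  0.9 -2. ] m [ 0.107  0.032 -0.023] d [ 3.3  0.2 35.8] ang 40.56 w 12.7
```

```bash
python3 -m crank '[[[0,0,2,0,255]]]'; python3 st.py;python3 -m crank '[[[0,0,2,0,255]]]'; python3 st.py; python3 -m crank '[[[0,0,1.5,0,255]]]'; python3 st.py
```

```text
clock: 12.95
eef_pos: [0.5404, 0.1133, 0.1416]
tool_rot: [-0.347, 0.938, 0.002, -0.008]
ft_force: [-1.3, 0.3, -1.1]
grip_width: 0.013
12.95 [0.5404 0.1133 0.1416] tilt [-0.0165 -0.0022] f [-1.3  0.3 -1.1] m [0.005 0.054 0.027] d [ 3.3  0.1 33.6] ang 40.56 w 13.0
clock: 13.08
eef_pos: [0.5404, 0.1133, 0.1395]
tool_rot: [-0.347, 0.938, 0.002, -0.008]
ft_force: [-0.7, -0.8, 1.4]
grip_width: 0.013
13.075 [0.5404 0.1133 0.1395] tilt [-0.0165 -0.0023] f [-0.7 -0.8  1.4] m [ 0.01   0.145 -0.012] d [ 3.3  0.1 31.5] ang 40.56 w 13.0
clock: 13.2
eef_pos: [0.5404, 0.1133, 0.1383]
tool_rot: [-0.347, 0.938, 0.002, -0.008]
ft_force: [-0.8, 0.4, 1.5]
grip_width: 0.013
13.2 [0.5404 0.1133 0.1383] tilt [-0.0162 -0.0022] f [-0.8  0.4  1.5] m [ 0.015  0.229 -0.016] d [ 3.3  0.2 30.3] ang 40.56 w 13.0
```

```bash
python3 -m crank '[[[0,0,2,0,255]]]' >/dev/null; python3 st.py;python3 -m crank '[[[0,0,2,0,255]]]'>/dev/null; python3 st.py; python3 -m crank '[[[0,0,2,0,255]]]'>/dev/null; python3 st.py
```

```text
13.325 [0.5404 0.1133 0.1366] tilt [-0.0158 -0.0021] f [-1.5 -0.7  4.4] m [ 0.013  0.312 -0.006] d [ 3.4  0.2 28.7] ang 40.56 w 13.0
13.45 [0.5404 0.1133 0.135 ] tilt [-0.0154 -0.002 ] f [-1.6  0.6  4.1] m [-0.024  0.396  0.021] d [ 3.4  0.2 27. ] ang 40.56 w 13.3
13.575 [0.5404 0.1133 0.1333] tilt [-0.0151 -0.002 ] f [-2.4 -0.5  4.3] m [-0.103  0.507 -0.003] d [ 3.4  0.2 25.3] ang 40.56 w 12.9
```

```bash
python3 -m crank '[[[0.5,0.4,1.5,0,255]]]' >/dev/null; python3 st.py;python3 -m crank '[[[0.3,0.2,2,0,255]]]'>/dev/null; python3 st.py; python3 -m crank '[[[0,0,2,0,255]]]'>/dev/null; python3 st.py
```

```text
13.7 [0.5402 0.1133 0.1321] tilt [-0.0137 -0.0019] f [-0.4 -0.5  4.7] m [-0.105  0.102 -0.073] d [ 3.3  0.1 24.1] ang 40.56 w 12.7
13.825 [0.5403 0.1133 0.1305] tilt [-0.0125 -0.0017] f [-1.2 -0.9  5.3] m [-0.079  0.344  0.013] d [ 3.4  0.2 22.5] ang 40.55 w 12.7
13.95 [0.5403 0.1133 0.1288] tilt [-0.012  -0.0016] f [-2.3 -0.9  6.4] m [-0.106  0.595  0.019] d [ 3.4  0.2 20.8] ang 40.55 w 13.1
```

```bash
python3 -m crank '[[[0.6,0.4,1.5,0,255]]]' >/dev/null; python3 st.py;python3 -m crank '[[[0.3,0.2,1.5,0,255]]]'>/dev/null; python3 st.py; python3 -m crank '[[[0.3,0.2,1.5,0,255]]]'>/dev/null; python3 st.py
```

```text
14.075 [0.5401 0.1133 0.1278] tilt [-0.0105 -0.0015] f [-1.1 -1.4  5.1] m [-0.112  0.121  0.034] d [ 3.3  0.2 19.8] ang 40.55 w 13.0
14.2 [0.5401 0.1133 0.1268] tilt [-0.0092 -0.0012] f [-1.5 -0.1  7. ] m [-0.082  0.548  0.038] d [ 3.4  0.2 18.9] ang 40.55 w 12.8
14.325 [0.5401 0.1133 0.1265] tilt [-0.0078 -0.001 ] f [-4.5 -1.1 12.1] m [-0.178  0.858  0.012] d [ 3.4  0.2 18.6] ang 40.55 w 12.8
```

```bash
python3 -m crank '[[[0.6,0.4,0.8,2,255]]]' >/dev/null; python3 st.py;python3 -m crank '[[[0.2,0.2,0.9,3,255]]]'>/dev/null; python3 st.py; python3 -m crank '[[[0,0,0.9,4,255]]]'>/dev/null; python3 st.py
```

```text
14.45 [0.5401 0.1134 0.1267] tilt [-0.0057 -0.0004] f [-1.6 -0.3  5.6] m [0.019 0.22  0.021] d [ 3.4 -0.1 18.7] ang 38.5 w 12.9
14.575 [0.5403 0.1136 0.1266] tilt [-0.004   0.0002] f [-2.7 -0.7  6.9] m [-0.02   0.45  -0.002] d [ 3.8 -0.3 18.6] ang 35.4 w 12.9
14.7 [0.5404 0.114  0.1265] tilt [-0.0031  0.0011] f [-2.6  0.1  7.3] m [0.209 0.683 0.039] d [ 4.1 -0.8 18.5] ang 31.29 w 12.8
```

```bash
python3 -m crank '[[[0.5,-0.1,1.2,5,255]]]' >/dev/null; python3 st.py;python3 -m crank '[[[0.4,-0.1,1.1,5,255]]]'>/dev/null; python3 st.py; python3 -m crank '[[[0.3,0,1.1,5,255]]]'>/dev/null; python3 st.py
```

```text
14.825 [0.5405 0.1145 0.1263] tilt [-0.0016  0.0032] f [-2.7  1.   9.5] m [0.45  0.58  0.085] d [ 4.3 -1.6 18.3] ang 26.16 w 13.3
14.95 [0.5403 0.1148 0.1263] tilt [-0.0004  0.0044] f [-4.3  0.4 10.2] m [-0.065  0.734  0.09 ] d [ 4.1 -2.3 18.3] ang 21.02 w 12.7
15.075 [0.5401 0.1148 0.1263] tilt [0.0007 0.0046] f [-4.  -0.9  9.9] m [-0.234  0.694  0.08 ] d [ 3.7 -2.7 18.3] ang 15.89 w 12.7
```

```bash
python3 -m crank '[[[0.4,0,1,5,255]]]' >/dev/null; python3 st.py;python3 -m crank '[[[0.3,0,1,5,255]]]'>/dev/null; python3 st.py; python3 -m crank '[[[0.3,0,1,4,255]]]'>/dev/null; python3 st.py
```

```text
15.2 [0.5402 0.1147 0.1263] tilt [0.0024 0.0047] f [-1.8 -0.   7.7] m [-0.149  0.336  0.048] d [ 3.6 -3.  18.3] ang 10.73 w 12.8
15.325 [0.5403 0.1148 0.1263] tilt [0.0041 0.0049] f [-2.3 -0.7  8. ] m [-0.179  0.516  0.102] d [ 3.4 -3.3 18.3] ang 5.57 w 12.8
15.45 [0.5403 0.1147 0.1263] tilt [0.0054 0.0049] f [-3.6 -0.4  9. ] m [-0.173  0.649  0.05 ] d [ 3.2 -3.5 18.2] ang 1.44 w 12.7
```

```bash
python3 -m crank '[[[0.4,0,1,4,255]]]' >/dev/null; python3 st.py;python3 -m crank '[[[0.3,0,1,4,255]]]'>/dev/null; python3 st.py; python3 -m crank '[[[0.3,0,1,3,255]]]'>/dev/null; python3 st.py
```

```text
15.575 [0.5401 0.1147 0.1263] tilt [0.0067 0.0048] f [-2.7 -0.5  9. ] m [-0.301  0.586  0.155] d [ 2.8 -3.7 18.2] ang 357.32 w 12.9
15.7 [0.5401 0.1146 0.1262] tilt [0.008  0.0047] f [-2.  -2.   9.1] m [-0.291  0.559  0.052] d [ 2.5 -3.8 18.2] ang 353.2 w 12.8
15.825 [0.5401 0.1145 0.1262] tilt [0.0095 0.0044] f [-2.1 -1.5  8.5] m [-0.387  0.598  0.158] d [ 2.4 -3.9 18.2] ang 350.11 w 12.9
```

```bash
python3 -m crank '[[[0.3,0,1,2.5,255]]]' >/dev/null; python3 st.py;python3 -m crank '[[[0.3,0,1,2.5,255]]]'>/dev/null; python3 st.py; python3 -m crank '[[[0.2,0.2,0.8,2,255]]]'>/dev/null; python3 st.py
```

```text
15.95 [0.54   0.1141 0.1262] tilt [0.0107 0.0034] f [-3.  -2.4  9. ] m [-0.586  0.792  0.16 ] d [ 2.2 -3.6 18.2] ang 347.54 w 12.8
16.075 [0.5399 0.1136 0.1262] tilt [0.0118 0.002 ] f [-2.8 -2.1  9.1] m [-0.533  0.753  0.221] d [ 2.1 -3.1 18.2] ang 344.97 w 12.9
16.2 [0.5398 0.1135 0.1262] tilt [0.0127 0.0013] f [-3.4 -1.5  7.9] m [-0.34   0.698  0.309] d [ 2.  -3.  18.2] ang 342.93 w 12.7
```

The torque is up to 0.31 N m at 57.6° of turn, which matches the sprung stop. I'll hold the turn lightly and let the cap rise.

```bash
python3 -m crank '[[[0.2,0.2,-1,0.5,255]]]' >/dev/null; python3 st.py;python3 -m crank '[[[0.1,0.1,-1,0.5,255]]]'>/dev/null; python3 st.py; python3 -m crank '[[[0,0,-1,0.5,255]]]'>/dev/null; python3 st.py
```

```text
16.325 [0.5396 0.1135 0.1269] tilt [0.0127 0.0007] f [ 0.8 -1.3 -1.3] m [-0.223 -0.11   0.349] d [ 1.7 -3.  18.9] ang 342.44 w 13.3
16.45 [0.5396 0.1135 0.1273] tilt [0.0125 0.0002] f [ 0.7 -1.6 -2.3] m [-0.206 -0.24   0.337] d [ 1.7 -2.9 19.3] ang 341.95 w 12.9
16.575 [0.5396 0.1135 0.1276] tilt [ 0.012  -0.0001] f [ 1.   0.4 -2.2] m [-0.206 -0.23   0.389] d [ 1.7 -2.9 19.6] ang 341.45 w 12.6
```

The cap rose only 1.4 mm, so it is still under the ledge. I'll ease the turn back toward first touch and see whether it lifts.

```bash
python3 -m crank '[[[0,0,-0.5,-1,255]]]' >/dev/null; python3 st.py;python3 -m crank '[[[0,0,-0.5,-1,255]]]'>/dev/null; python3 st.py; python3 -m crank '[[[0,0,-0.5,-1,255]]]'>/dev/null; python3 st.py
```

```text
16.7 [0.5396 0.1135 0.1277] tilt [ 0.0115 -0.0001] f [ 0.2  0.4 -1.6] m [-0.148 -0.158  0.243] d [ 1.7 -2.9 19.7] ang 342.5 w 13.1
16.825 [0.5396 0.1135 0.1281] tilt [ 0.0113 -0.0002] f [ 0.9 -0.3 -0. ] m [-0.15  -0.088  0.172] d [ 1.8 -2.9 20.1] ang 343.57 w 12.9
16.95 [0.5396 0.1135 0.1287] tilt [ 0.0113 -0.0001] f [ 0.3 -0.3  0.7] m [-0.135 -0.033  0.13 ] d [ 1.8 -2.9 20.7] ang 344.63 w 13.0
```

```bash
python3 -m crank '[[[0,0,-0.8,0,255]]]' >/dev/null; python3 st.py;python3 -m crank '[[[0,0,-0.8,0,255]]]'>/dev/null; python3 st.py; python3 -m crank '[[[0,0,-0.8,0,255]]]'>/dev/null; python3 st.py
```

```text
17.075 [0.5395 0.1135 0.1297] tilt [ 0.0114 -0.0001] f [-0.2 -0.2 -1.4] m [-0.176 -0.1    0.193] d [ 1.8 -2.9 21.7] ang 344.64 w 12.8
17.2 [0.5395 0.1135 0.1299] tilt [ 0.0109 -0.0001] f [ 3.2 -0.3 -8.9] m [-0.063 -0.671  0.174] d [ 1.7 -2.8 21.9] ang 344.64 w 12.7
17.325 [0.5395 0.1135 0.1299] tilt [ 0.0105 -0.0002] f [ 2.6 -0.4 -8.6] m [-0.006 -0.789  0.167] d [ 1.7 -2.9 21.9] ang 344.64 w 12.9
```

The cap has risen about 3.7 mm and is now firm. I'll relax the pull and test gently whether the recess blocks turning back.

```bash
python3 -m crank '[[[0,0,0.4,0,255]]]' >/dev/null; python3 st.py;python3 -m crank '[[[0,0,0.1,-1,255]]]'>/dev/null; python3 st.py; python3 -m crank '[[[0,0,0,-1,255]]]'>/dev/null; python3 st.py;  python3 -m crank '[[[0,0,0,-1,255]]]'>/dev/null; python3 st.py
```

```text
17.45 [0.5395 0.1135 0.1297] tilt [ 0.0106 -0.0002] f [-0.6 -0.4  2.4] m [-0.218 -0.066  0.178] d [ 1.8 -2.9 21.7] ang 344.64 w 12.8
17.575 [0.5395 0.1135 0.1298] tilt [ 0.0106 -0.0001] f [ 1.2 -1.  -3.3] m [-0.12  -0.205  0.064] d [ 1.8 -2.8 21.8] ang 345.68 w 13.2
17.7 [0.5395 0.1135 0.1298] tilt [ 0.0106 -0.    ] f [ 0.9  0.2 -3.7] m [-0.077 -0.331  0.055] d [ 1.8 -2.8 21.8] ang 346.73 w 12.6
17.825 [0.5395 0.1136 0.1298] tilt [0.0106 0.0001] f [ 2.1  0.4 -3.5] m [-0.028 -0.276 -0.091] d [ 1.9 -2.8 21.8] ang 347.78 w 12.9
```

```bash
python3 -m crank '[[[0,0,0.3,0.7,255],[0,0,0,0,255]]]' >/dev/null; python3 st.py; python3 - <<'E'
from h import *
s=cam("side"); save(s,"s9.png",250,150,330,220,8)
E
```

```text
18.075 [0.5395 0.1135 0.1299] tilt [0.0109 0.0001] f [ 1.5  0.1 -4.3] m [-0.057 -0.276  0.136] d [ 1.9 -2.8 21.8] ang 347.07 w 12.8
```

View pics/s9.png

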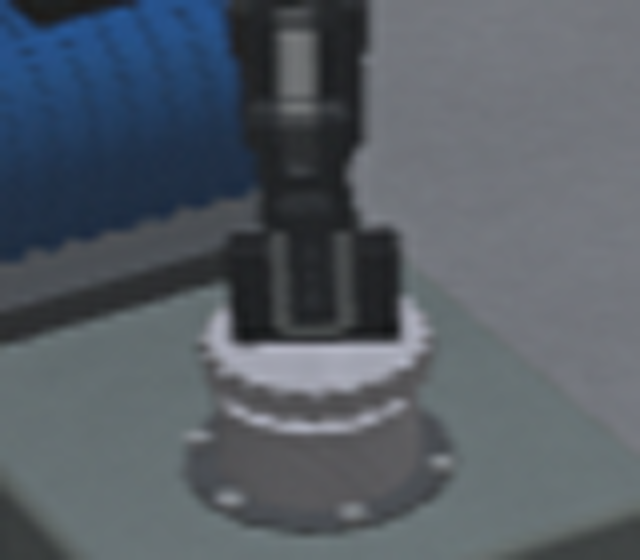

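The side view shows the head raised, with a strip of the neck's top face visible under it at about (320,420). I'll release the bar and measure.

```bash
python3 -m crank '[[[0,0,0,0,0],[0,0,0,0,0],[0,0,0,0,0],[0,0,0,0,0],[0,0,0,0,0],[0,0,0,0,0]]]' >/dev/null; python3 st.py; python3 -m crank '[[[0,0,-10,0,0],[0,0,-20,0,0],[0,0,-25,0,0],[0,0,-25,0,0],[0,0,0,0,0]]]' >/dev/null; python3 st.py; python3 - <<'E'
from h import *
s=cam("side"); save(s,"s10.png",250,150,330,220,8); P=cloud(s)
w=cam("wrist"); cv2.imwrite("pics/w10.png",w["img"]); Q=cloud(w)
C=np.array([.539,.112])
for n,A in(("side",P),("wrist",Q)):
    d=np.hypot(A[...,0]-C[0],A[...,1]-C[1]); z=A[...,2][(d<.03)]; h,e=np.histogram(z,np.arange(.1,.17,.002)); print(n,[(round(b*1000),int(a)) for a,b in zip(h,e) if a])
E
```

```text
18.875 [0.5395 0.1139 0.1309] tilt [0.0115 0.0011] f [0.3 0.7 0.3] m [-0.01   0.024  0.029] d [ 1.8 -3.2 22.8] ang 347.05 w 85.4
19.5 [0.5388 0.1138 0.2155] tilt [0.0128 0.0013] f [0.3 0.1 0.3] m [-0.018 -0.047  0.005] d [  2.2  -3.3 107.5] ang 347.05 w 85.4
side [(100, 17), (102, 17), (104, 15), (106, 23), (108, 6), (110, 2), (112, 6), (114, 4), (116, 4), (118, 8), (120, 26), (122, 72), (124, 44), (126, 12), (128, 17), (130, 21), (132, 18), (134, 11), (136, 20), (138, 19), (140, 14), (142, 14), (144, 22), (146, 12), (148, 16), (150, 31), (152, 36), (154, 19), (156, 1)]
wrist [(100, 4), (102, 4), (120, 15), (122, 3332), (124, 2552), (126, 25), (128, 16), (130, 20), (132, 20), (134, 23), (136, 23), (138, 18), (140, 20), (142, 25), (144, 21), (146, 24), (148, 24), (150, 35), (152, 944), (154, 1620), (156, 12)]
```

View pics/w10.png

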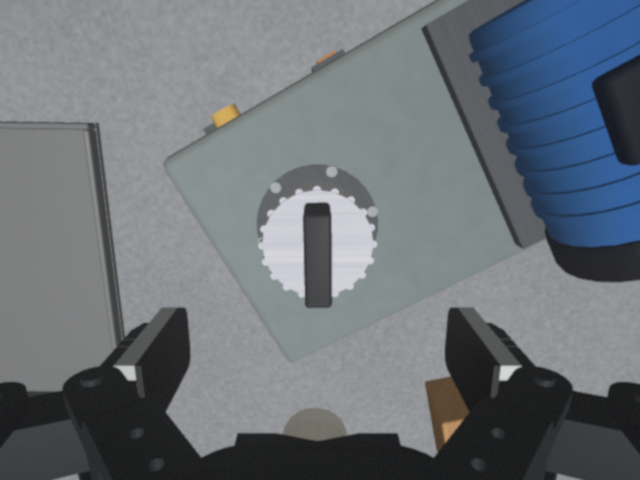

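View pics/s10.png

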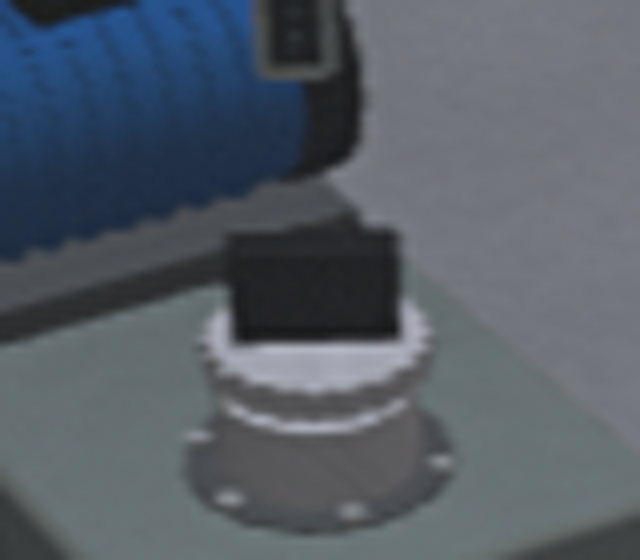

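The wrist and side views show the cap level and alone on the neck, with the bar upright at (317,255) in the wrist view. I'll take medians to tell the lock height (head +16, bar +46.5 mm) from the ledge height (3 mm lower).

```bash
python3 - <<'E'
from h import *
w=cam("wrist"); Q=cloud(w); g=cv2.cvtColor(w["img"],6); z=Q[...,2]
C=np.array([.539,.112]); d=np.hypot(Q[...,0]-C[0],Q[...,1]-C[1])
hm=(d<.03)&(z>.115)&(z<.13); bm=(d<.03)&(z>.15)
tk=(np.abs(z-.08)<.008)
print("head",np.median(z[hm]),"bar",np.median(z[bm]),"tank",np.median(z[tk]))
X=Q[hm]; A=np.c_[X[:,:2]-C,np.ones(len(X))]; print("head slope",np.linalg.lstsq(A,X[:,2],rcond=None)[0]); X=Q[tk]; A=np.c_[X[:,:2]-C,np.ones(len(X))]; print("tank slope",np.linalg.lstsq(A,X[:,2],rcond=None)[0])
t=cam("top"); cv2.imwrite("pics/t10.png",t["img"])
E
```

```text
head 0.12390102107569295 bar 0.29331656123806493 tank 0.08067344575353275
head slope [-0.00420001  0.00216571  0.12391674]
tank slope [0.00157459 0.00207131 0.0806418 ]
```

View pics/t10.png

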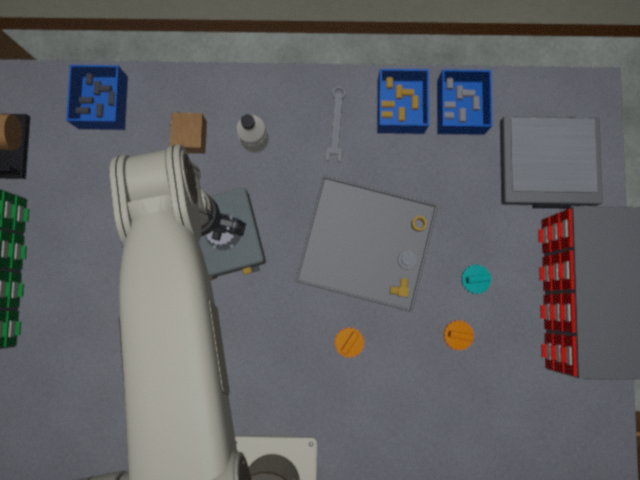

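```bash
python3 - <<'E'
from h import *
print(bot.job_done()); print(bot.get_obs()["clock"])
E
```

```text
the job is handed in; nothing more can be done
None
the job is handed in; nothing more can be done
```

The cap is fitted to the neck, and my checks point to it being locked. I handed the job in at about 20 s, with the gripper open and about 85 mm above the locked position.

**What I did:** I gripped the aluminium cap by its bar and set it over the neck with the lugs on the slots, at about 40° as seen in the images. I pushed it in against the spring (about 14 N at most), then turned it clockwise about 58–59°. The torque rose to about 0.39 N m at most. I then eased it up into the recess and let go.

**Final checks:**
- **Height:** the head sits 43.2 mm above the tank top. Locked would be 44 mm, and caught under the ledge would be 41 mm. In the gripper I felt the cap rise 3.7 mm, against a nominal 4.5 mm. Both readings are about 0.8 mm short, but much nearer to locked than to the ledge.
- **Level and clear:** the cap is level to about 0.3°. The last top view shows the other parts in place.

**What didn't go as planned:**
- **First lift:** pressed a little past the stop, the cap caught under the ledge. It rose only after I eased the turn back a few degrees.
- **Turn-back test:** I turned the cap back about 3° after it rose, and the torque only changed sign. This neither confirmed nor ruled out that the recess blocks it turning back, so the lock rests on the height readings.
- **Arm drift:** the arm drifted and tilted by 1 to 2° on fast moves. I corrected the position before the fit; the tilt mostly evened out on the way in. Sideways contact during insertion stayed below about 5 N.

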